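# Load a plaster mould into the drying box through its sprung flap

## Task

Take the push stick by its red handle and with it slide the plaster mould along the sill, through the sprung flap and on into the drying box until it presses, gently and for a moment, against the stop hidden at the back. Then draw the stick out so that the flap swings fully shut behind the mould, and stand the stick upright back on its cork mat. Do not touch the mould with the robot itself, push it hard or tip it, do not drop the stick, and leave everything else alone.

Things in the scene. Friction and masses are not known exactly. Their poses are not given: they have to be found in the camera images.
- dryer: Small green drying box with a feed sill in front, fixed. Origin on the bench (z = 0) at the middle of the mouth, under the shut flap. +x points straight into the box (pushing direction), z up. Its roof, from x = 0 to 278 mm, is 98 mm above the bench, clear in front, opaque at the rear over the stop; a grey fan unit on it from x = 185 mm on is 143 mm high. Outside width 100 mm.
- sill_end (a point): Outer end of the dryer's aluminium floor, on its top face 8 mm above the bench, mid-width, at dryer x = -160 mm; axes as the dryer's. The flat floor runs on to x = 270 mm. On both sides dark sill rails (tops 30 mm above the bench), then the box's walls, guide the mould all the way, 84 mm apart inside.
- lintel (a point): Mid-point of the mouth's top edge, the lintel's underside, at dryer x = 0, 82 mm above the bench; axes as the dryer's. The mouth is 84 mm wide. What goes through must pass under this.
- flap (a joint): Orange spring flap closing the mouth, 80 mm wide, 68 long, 5 thick, hinged at its top edge at dryer x = 6 mm, 80 mm above the bench. 0 = shut (upright); grows as it swings inward and up, at most 1.5 rad. Opens only inward, pushed from the sill (1 N to start, 3 to 8 N wide open). Rests on what is under it; shuts by itself once the mould's rear face is over 75 mm past the mouth and the stick is out.
- stop_rail: Fixed rail under the dryer's roof; origin and axes as the dryer's. A sliding stop with a sprung rubber pad is clamped along it: the pad's face lies anywhere from x = 160 to 225 mm, differs every time and is not measured: find it by feel. The pad, 74 mm wide, gives 1 mm per 4 N for at most 4 mm, then is hard.
- mould_center (a point): Centre (half-way up) of the white plaster mould, a block 80 mm long (x), 70 wide (y), 50 high, about 0.5 kg. It stands on the sill between the rails in front of the flap, its x roughly along the dryer's x. Sliding it takes 2 to 7 N, and up to about 14 N with the flap riding on it. Plaster is soft: it chips if pressed on the stop with more than some 15 N beyond that.
- mould: The same plaster mould: its origin is the centre of its underside.
- stick_grip (a point): Where to grip the wooden push stick: middle of its red upright handle, 95 mm above the stick's underside. Handle 36 mm long (x), 24 wide (y, grip across it), top 21 mm above this point. The stick's x points to the bar's rubber front end, 210 mm ahead of this point; the bar ends 20 mm behind it. Bar 36 mm wide, 40 high: it passes under the lintel. 0.22 kg. Stands upright on the mat.
- stick: The same push stick: origin at the centre of its bar's underside, 95 mm ahead of and 95 mm below the grip point.
- mat_center (a point): Centre of the top face of the fixed cork mat (240 x 80 mm, 4 mm thick), x along its long side. The stick stands on it at the start, pointing along its x, its origin near this point, and must stand there again at the end.
- mug: Bystander: blue glazed mug, 76 mm across, 90 tall; origin at its underside's centre. Leave alone.
- bowl: Bystander: terracotta-coloured bowl, 130 mm across, 55 tall; origin at its underside's centre. Leave alone.
- glaze_jar: Bystander: amber glass jar with white cap, 72 mm across, 100 tall; origin at its underside's centre. Leave alone.
- round_mould: Bystander: round plaster mould, 96 mm across, 60 tall; origin at its underside's centre. Leave alone.
- kiln_prop: Bystander: white ceramic kiln prop, a short cylinder, 40 mm across, 80 tall; origin at its underside's centre. Leave alone.
- rib: Bystander: flat wooden rib, 100 x 50 x 8 mm; origin at its underside's centre. Leave alone.
- glaze_brush: Bystander: brush with a long handle, 180 mm long; origin at its underside's centre. Leave alone.
Not all that is in view belongs to the job. What is shaped like the mould but green, pink or turquoise is not meant.

How it is judged (in metres and radians):
On the way, in this order (a step that is already met when the one before it is completed fails the run):
1. the mould holds the flap open on its way in (value of joint flap above 0.8 rad and x of mould_center in the frame of dryer between -0.03 and 0.08 m), for 0.1 s.
2. the mould is pressed against the hidden stop with more than 2.5 N (contact force between mould and stop_rail above 2.5 N), for 0.15 s.
At the end, for the whole second after the job is handed in: Mould level and at rest in the dryer, its centre 110-192 mm past the mouth, within 10 mm of the middle; flap shut (under 0.06 rad); stick released, upright (0.06 rad), at rest on the mat, the middle of its bar within 50 mm along and 30 mm across of the mat's centre (x of mould_center in the frame of dryer between 0.11 and 0.192 m and y of mould_center in the frame of dryer between -0.01 and 0.01 m and angle between each of mould, stick's own z axis and vertical below 0.06 rad and linear speed of each of mould, stick below 0.01 m/s and value of joint flap below 0.06 rad and x of stick in the frame of mat_center between -0.05 and 0.05 m and y of stick in the frame of mat_center between -0.03 and 0.03 m and z of stick in the frame of mat_center between -0.003 and 0.004 m and contact force between the fingers and stick below 0.1 N); the robot touches nothing.
It fails at once if the mould is pushed hard: over 16 N against the stop, or over 30 N by the stick (contact force between mould and stop_rail above 16 N or contact force between stick and mould above 30 N).
It fails at once if the robot itself touches the mould instead of using the stick (contact force between any of the fingers, the arm and mould above 0.5 N).
It fails at once if the mould is tipped over or lifted off its floor (angle between mould's own z axis and vertical above 0.25 rad or height (world z) of mould_center above 0.055 m).
It fails at once if the stick is dropped or thrown (moves faster than 0.7 m/s with no finger on it) (linear speed of stick above 0.7 m/s and contact force between the fingers and stick below 0.1 N).
It fails at once if a bystander is moved by more than 30 mm (distance of any of mug, bowl, glaze_jar, round_mould, kiln_prop, rib, glaze_brush from where it was at the start of the episode above 0.03 m).
It also fails if it takes over 58 s, if anything falls off the work surface, if the arm or the gripper's body presses on something with over 40 N, if the wrist force passes 120 N, or if a joint passes its speed limit or range.

## Robot

A 6-joint arm with a two-finger parallel gripper is mounted at the origin on the work surface. World frame = base frame: x ahead of the robot, y to its left, z up, the work surface at z = 0. Lengths are in mm, angles in rad, forces in N, time in s.
With the tool pointing down it reaches from about 400 to 925 mm from the base axis. Payload 12.5 kg.
Tool frame: the origin (TCP) lies at the very end of the fingers, on their centre line; the grasp point (between the pads) lies env.grip_point_offset behind it (env.grip_point_offset is the distance from the TCP to the grasp point, in mm); y points along the fingers, z is the direction in which the jaws open and shut, and the axes are right-handed (so a half turn about y gives the same grasp; the last joint's range is limited). The gripper opens to 95 mm and grips with 3 to 60 N. Pads are 20 mm wide; open, the fingers measure 119 mm over their backs; the gripper's body (75 mm by 180 mm) begins 59 mm behind the grasp point.
Start: joints at [1.02, 0.491, 1.559, -0, 1.092, -0.106], TCP at [268.91, 564.211, 214.661] pointing down, gripper open.
Joint ranges: [-3.1, 3.1], [-0.84, 2.19], [0.05, 2.79], [-1.13, 4.28], [0.06, 2.93], [-2.69, 2.69]. Speed limits (rad/s): [2.22, 2.22, 2.79, 3.14, 3.14, 3.14].

## Interface

Orientations are given as [roll, pitch, yaw] about the fixed x, y, z axes, in that order (R = Rz(yaw) Ry(pitch) Rx(roll)).
In Python, from cell import readout, read_camera, env, nets gives the robot as it stands.
- The arm moves only by the tool apply_moves, never from a script. Its argument "increments" is a list of rows, each a list of 3 entries, a list of its own where there are three numbers: the shift along the tool's x, y, z in cm, then the turn, a rotation vector about the tool's x, y, z in degrees, then the finger opening in cm, from 0 to 9.51. A call has exactly 5 rows; each row shifts and turns the pose as measured when the row begins, along the tool's axes as they then stand; what a row does not reach is not made up. A row lasts 1/8 s, in which the tool goes at most 62.5 mm and 10.7 degrees, less where a joint would pass 70% of its speed; a pose out of reach is approached as far as the arm can. A call with a gripper value outside its range is refused whole. The fingers move at their own pace and stop on an object; the grip force is fixed at half the most. Time passes only in rows, so rows that do not move let the fingers close, or fill a call up. It gives the time, the measured TCP pose, the force and the opening at its end, in the units of the state.
- readout.state(): the state, without advancing time (a new reading comes with each control period).
- read_camera(name): name is "side" or "top" or "wrist"; returns a dict with "img" (480x640x3 uint8, red, green, blue), "vfov" (degrees; the focal length in pixels is half the picture's height over the tangent of half this angle, whatever the lens; pixels are square), "cx", "cy" (the principal point, pixels), "rvec" (rotation vector, rad) and "tvec" (3), from world to camera coordinates, as OpenCV has them; the wrist camera has in their place "mount" (4x4, takes a point from camera to tool coordinates, whose origin is the TCP and whose axes are the tool frame's). Camera axes: x right, y down, z forward; pixel columns grow to the right and rows downward; lengths in mm; the calibration is good to about 2 mm. The wrist camera is an equidistant fisheye: a pixel r from the principal point sees the ray r / f radians off the axis. A picture is of the moment at which its call begins: read the wrist's pose just before it. There is no depth.
- env.job_done(): hands the job in, once; it reports no verdict.
Trained networks look in a picture, given as the dict that the camera call returned (one of the last four; its "shot" number tells which), for a name from the list of things; names that differ only in an ending like _2 or _b are one class to them, and where a whole thing is asked for, a point or a joint stands for the part that bears it (a point fixed in the world has none). Each returns a list of dicts, best first, with "confidence" (0 to 1); they miss things now and then, are a little off and sometimes report something else, mostly with a low value. They report only what shows in the picture. A call takes as long as a camera call. They do not tell look-alikes from the thing itself.
- nets.look_for(picture, thing): "point" ([x, y, z] in mm, in the coordinates of the camera as it stood for that picture, good to about 4 mm: the middle of the surface that is visible of it).
- nets.mark_of(picture, thing): "point" ([x, y, z] in mm, in the coordinates of the camera as it stood for that picture, good to about 4 mm: a listed point, or the origin of a listed thing).
The state is a dict: "t": time; "joints": joint angles; "qvel": joint speeds; "tau": joint torques, N m; "eef_pos": TCP position; "tcp_rot": TCP orientation; "ft_force": force on the tool from outside, world axes, zero at the start; "moment": the same for the moment, N m; "opening": opening from 0.0 (shut) to 1.0 (fully open).
Only numpy, scipy, OpenCV 4.12 (cv2) and the standard library are available. Lean on these libraries where they do the work, as an engineer would, in place of code of your own. Each camera call takes 0.05 s, during which the arm holds its last target. There are 200 camera calls.

## Working session

There is one attempt and no reset: what is moved stays moved. The work goes in short steps, Python scripts to look and compute and a tool call to move; the robot and the scene stay as the last step left them, time stands still between calls to the robot, and variables do not carry over. Pictures are saved under pics/ and viewed, about 8 in all and at most 12, crops included, and the job is handed in when it is done.

Besides the shell and the picture viewer there is one more tool, called after "Emit:" as name(argument=value, ...), one argument or row to a line, values as JSON. apply_moves: Moves the arm, as the interface text tells. Its arguments: {"type":"object","properties":{"increments":{"type":"array"}},"required":["increments"]}

```bash
mkdir -p pics; ls; cat > h.py <<'E'
import numpy as np, cv2
from scipy.spatial.transform import Rotation as R
from cell import readout, read_camera, env, nets
def w(p,pt):
    M=R.from_rotvec(np.ravel(p["rvec"])).as_matrix(); return M.T@(np.array(pt)-np.ravel(p["tvec"]))
def px(p,P):
    f=240/np.tan(np.radians(p["vfov"])/2)
    c=R.from_rotvec(np.ravel(p["rvec"])).as_matrix()@np.array(P)+np.ravel(p["tvec"])
    return np.round([p["cx"]+f*c[0]/c[2],p["cy"]+f*c[1]/c[2]])
E
python3 - <<'E'
from h import *
print(readout.state(), env.grip_point_offset)
ims=[]
for n in ("top","side"):
    p=read_camera(n); ims.append(p["img"])
    for t in "dryer sill_end lintel mould_center mould stick_grip stick mat_center mug bowl glaze_jar round_mould kiln_prop rib glaze_brush".split():
        for d in nets.mark_of(p,t)[:3]:
            P=w(p,d["point"]); print(n,t,round(d["confidence"],2),P.round(),px(p,P))
    cv2.imwrite(f"pics/{n}0.png",p["img"][:,:,::-1])
E
```

```text
pics
{'t': 0.0, 'joints': array([ 1.02042568e+00,  4.91566973e-01,  1.55948732e+00,  3.00595171e-05,
        1.09171371e+00, -1.05583080e-01]), 'qvel': array([ 0.00105785, -0.00060842,  0.00158313,  0.0010592 ,  0.00165173,
        0.00013151]), 'tau': array([-1.09348235e-03, -6.12649941e+01, -2.58178103e+01,  6.92166318e-02,
        4.83726931e-02, -1.63864297e-04]), 'eef_pos': array([268.73995083, 563.97854723, 214.04411032]), 'tcp_rot': array([-1.57196232e+00,  1.50377483e-04, -4.44801523e-01]), 'ft_force': array([-0.2233698 ,  0.32565458,  0.05904607]), 'moment': array([-0.00540062,  0.02980127,  0.02297926]), 'opening': 1.0002981607302408} 18.8
top dryer 0.82 [482.  43.  -3.] [306. 269.]
top dryer 0.16 [ 500. -112.    2.] [356. 262.]
top sill_end 0.88 [ 503. -115.    6.] [357. 261.]
top lintel 0.68 [483.  44.  82.] [305. 265.]
top lintel 0.24 [786. 112.  -5.] [284. 174.]
top mould_center 0.94 [636. 183.  21.] [261. 219.]
top mould_center 0.93 [ 307. -186.   23.] [382. 324.]
top mould_center 0.85 [644. -24.  27.] [327. 215.]
top mould 0.92 [641. 181.  -2.] [262. 219.]
top mould 0
[... 1171 characters left out ...]
.  24.] [360. 248.]
side mould 0.93 [635. 182.  -1.] [303. 216.]
side mould 0.89 [643. -21.   1.] [359. 255.]
side mould 0.77 [ 310. -182.    2.] [299. 380.]
side stick_grip 0.98 [ 408. -411.   99.] [427. 408.]
side stick 0.87 [ 491. -365.    6.] [428. 386.]
side mat_center 0.89 [ 490. -365.    5.] [427. 387.]
side mat_center 0.42 [ 506. -116.    6.] [346. 306.]
side mug 0.63 [716. 349.   7.] [287. 172.]
side bowl 0.94 [ 744. -204.   -2.] [442. 277.]
side glaze_jar 0.55 [791. 110.   1.] [363. 203.]
side round_mould 0.91 [448. 495.   5.] [181. 187.]
side kiln_prop 0.97 [771. -66.   1.] [406. 240.]
side rib 0.78 [574. 470.   3.] [223. 174.]
side glaze_brush 0.91 [ 616. -490.    2.] [517. 391.]
```

View pics/top0.png

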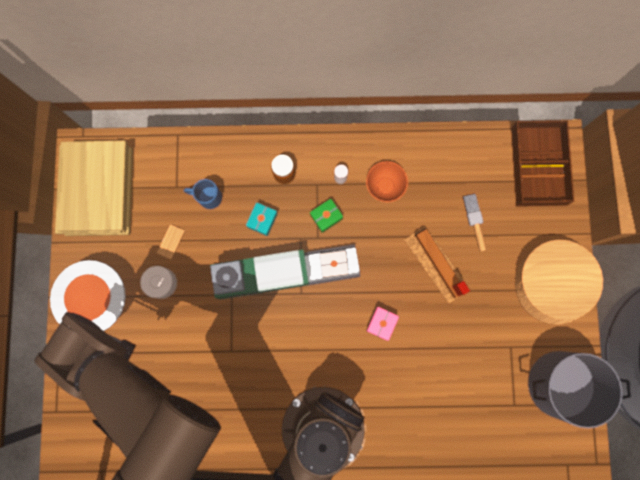

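View pics/side0.png

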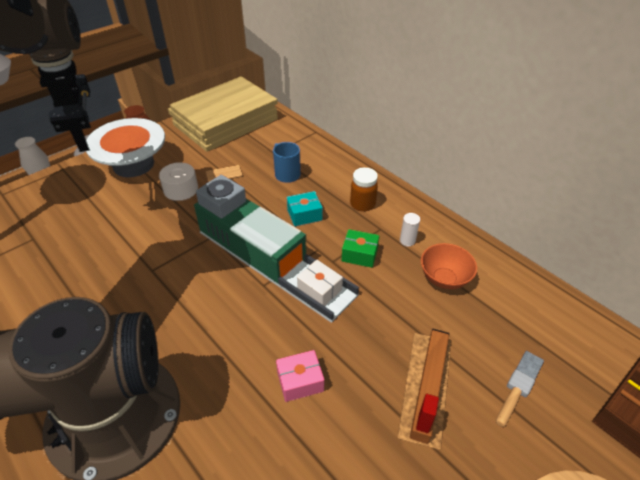

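The white block at top pixel (333,264), side (320,280), lies between the dark rails in front of the orange flap, so it is the mould. The green (326,214), pink (383,322) and turquoise (262,218) blocks are look-alikes standing free on the bench. The stick's red handle is at top (461,288), and its bar points to (420,232).

Next step: plan the swing to above the handle.

```bash
cat >> h.py <<'E'
def rows(targets,ns,op,cyl=False):
    """targets: list of (x,y,z,yaw) TCP, tool down; prints 5-row groups from measured pose"""
    s=readout.state(); p=np.append(s["eef_pos"],s["tcp_rot"][2]); out=[]
    C=R.from_euler("xyz",s["tcp_rot"])
    for T,n in zip(targets,ns):
        T=np.array(T,float); T[3]=p[3]+(T[3]-p[3]+np.pi)%(2*np.pi)-np.pi if not cyl else T[3]
        c=lambda q:np.array([np.hypot(q[0],q[1]),np.arctan2(q[1],q[0]),q[2],q[3]])
        for i in range(1,n+1):
            if cyl:
                a=c(p)+(c(T)-c(p))*i/n; q=np.array([a[0]*np.cos(a[1]),a[0]*np.sin(a[1]),a[2],a[3]])
            else: q=p+(T-p)*i/n
            N=R.from_euler("xyz",[-np.pi/2,0,q[3]])
            prev=out[-1][1] if out else p
            d=C.inv().apply(q[:3]-prev[:3])/10; r=np.degrees((C.inv()*N).as_rotvec())
            out.append(([list(d.round(2)),list(r.round(1)),op],q)); C=N
        p=T
    for k in range(0,len(out),5): print([o[0] for o in out[k:k+5]])
def st():
    s=readout.state(); print(round(s["t"],2),s["eef_pos"].round(1),s["tcp_rot"].round(4),s["ft_force"].round(2),round(s["opening"],3)); return s
E
python3 - <<'E'
from h import *
rows([(408,-416,190,0.57-np.pi)],[20],9.5,True)
E
```

```text
[[[np.float64(5.97), np.float64(0.12), np.float64(-0.5)], [np.float64(-0.0), np.float64(6.1), np.float64(0.0)], 9.5], [[np.float64(5.96), np.float64(0.12), np.float64(-0.44)], [np.float64(0.0), np.float64(6.1), np.float64(0.0)], 9.5], [[np.float64(5.94), np.float64(0.12), np.float64(-0.37)], [np.float64(0.0), np.float64(6.1), np.float64(-0.0)], 9.5], [[np.float64(5.93), np.float64(0.12), np.float64(-0.31)], [np.float64(0.0), np.float64(6.1), np.float64(0.0)], 9.5], [[np.float64(5.91), np.float64(0.12), np.float64(-0.25)], [np.float64(-0.0), np.float64(6.1), np.float64(0.0)], 9.5]]
[[[np.float64(5.89), np.float64(0.12), np.float64(-0.19)], [np.float64(0.0), np.float64(6.1), np.float64(0.0)], 9.5], [[np.float64(5.87), np.float64(0.12), np.float64(-0.13)], [np.float64(0.0), np.float64(6.1), np.float64(-0.0)], 9.5], [[np.float64(5.85), np.float64(0.12), np.float64(-0.07)], [np.float64(-0.0), np.float64(6.1), np.float64(0.0)], 9.5], [[np.float64(5.83), np.float64(0.12), np.float64(-0.01)], [np.float64(0.0), np.float64(6.1), np.float64(-0.0)], 9.5], [[np.float64(5.81), np.float64(0.12), np
[... 543 characters left out ...]
], [[np.float64(5.7), np.float64(0.12), np.float64(0.34)], [np.float64(-0.0), np.float64(6.1), np.float64(0.0)], 9.5]]
[[[np.float64(5.68), np.float64(0.12), np.float64(0.39)], [np.float64(0.0), np.float64(6.1), np.float64(-0.0)], 9.5], [[np.float64(5.65), np.float64(0.12), np.float64(0.45)], [np.float64(0.0), np.float64(6.1), np.float64(0.0)], 9.5], [[np.float64(5.63), np.float64(0.12), np.float64(0.5)], [np.float64(-0.0), np.float64(6.1), np.float64(-0.0)], 9.5], [[np.float64(5.6), np.float64(0.12), np.float64(0.56)], [np.float64(0.0), np.float64(6.1), np.float64(0.0)], 9.5], [[np.float64(5.58), np.float64(0.12), np.float64(0.61)], [np.float64(0.0), np.float64(6.1), np.float64(0.0)], 9.5]]
```

Emit:
apply_moves(
  increments=[
    [[5.9,0,-0.5],[0,6.1,0],9.5],
    [[5.9,0,-0.4],[0,6.1,0],9.5],
    [[5.9,0,-0.4],[0,6.1,0],9.5],
    [[5.9,0,-0.3],[0,6.1,0],9.5],
    [[5.9,0,-0.2],[0,6.1,0],9.5],
  ],
)

```text
t: 2.22
eef_pos: [492.4, 368.3, 214.4]
tcp_rot: [-1.569, 0.001, -0.986]
ft_force: [0.6, 1.4, -0.2]
opening: 0.995
```

Emit:
apply_moves(
  increments=[
    [[5.9,0,-0.2],[0,6.1,0],9.5],
    [[5.9,0,-0.1],[0,6.1,0],9.5],
    [[5.8,0,-0.1],[0,6.1,0],9.5],
    [[5.8,0,0],[0,6.1,0],9.5],
    [[5.8,0,0],[0,6.1,0],9.5],
  ],
)

```text
t: 2.85
eef_pos: [596.4, 87.9, 214.0]
tcp_rot: [-1.569, 0.002, -1.537]
ft_force: [-0.4, 0.8, 0.7]
opening: 1.0
```

Emit:
apply_moves(
  increments=[
    [[5.8,0.1,0.1],[0,6.1,0],9.5],
    [[5.8,0.1,0.2],[0,6.1,0],9.5],
    [[5.8,0.1,0.2],[0,6.1,0],9.5],
    [[5.7,0.1,0.3],[0,6.1,0],9.5],
    [[5.7,0.1,0.3],[0,6.1,0],9.5],
  ],
)

```text
t: 3.48
eef_pos: [554.0, -204.3, 208.3]
tcp_rot: [-1.568, 0.003, -2.088]
ft_force: [0.1, -0.5, 0.3]
opening: 0.997
```

```bash
sed -i 's/list(d.round(2)),list(r.round(1))/d.round(2).tolist(),r.round(1).tolist()/' h.py; python3 - <<'E'
from h import *
st()
rows([(408,-416,190,0.57-np.pi)],[5],9.5,True)
E
```

```text
3.48 [ 554.  -204.3  208.3] [-1.5679  0.0031 -2.0875] [ 0.1  -0.47  0.27] 0.997
[[[5.19, 0.35, 0.46], [-0.2, 5.5, -0.2], 9.5], [[5.17, 0.37, 0.51], [0.0, 5.5, 0.0], 9.5], [[5.15, 0.37, 0.55], [-0.0, 5.5, -0.0], 9.5], [[5.14, 0.37, 0.59], [0.0, 5.5, 0.0], 9.5], [[5.12, 0.37, 0.63], [0.0, 5.5, 0.0], 9.5]]
```

Emit:
apply_moves(
  increments=[
    [[5.3,0.4,0.5],[0,5.6,0],9.5],
    [[5.3,0.4,0.5],[0,5.6,0],9.5],
    [[5.2,0.4,0.6],[0,5.6,0],9.5],
    [[5.2,0.3,0.6],[0,5.6,0],9.5],
    [[5.2,0.3,0.6],[0,5.6,0],9.5],
  ],
)

```text
t: 4.1
eef_pos: [399.5, -426.3, 189.1]
tcp_rot: [-1.568, 0.005, -2.594]
ft_force: [0.1, -0.0, -1.2]
opening: 0.998
```

```bash
cat >> h.py <<'E'
def wrist(things,name=None,fn="mark_of"):
    s=st(); p=read_camera("wrist"); A=R.from_euler("xyz",s["tcp_rot"]).as_matrix(); m=np.array(p["mount"])
    for t in things:
        for d in getattr(nets,fn)(p,t)[:2]:
            print(t,round(d["confidence"],2),(A@(m[:3,:3]@np.array(d["point"])+m[:3,3])+s["eef_pos"]).round(1))
    if name: cv2.imwrite(f"pics/{name}.png",p["img"][:,:,::-1])
    return p
E
python3 - <<'E'
from h import *
wrist(["stick_grip","stick","mat_center"],"w1")
p=read_camera("side")
for t in ["stick_grip","stick","mat_center","sill_end","lintel","mould_center","dryer"]:
  for d in nets.mark_of(p,t)[:2]: print(t,round(d["confidence"],2),w(p,d["point"]).round(1))
E
```

```text
4.1 [ 399.5 -426.3  189.1] [-1.5677  0.0048 -2.5936] [ 0.14 -0.02 -1.18] 0.998
stick 0.77 [ 490.8 -366.7    2.2]
stick_grip 0.67 [ 408.9 -411.8   97.4]
stick 0.79 [ 492.3 -362.1    3. ]
mat_center 0.65 [ 486.6 -364.9    4.2]
mat_center 0.63 [480.6  45.7  82.5]
sill_end 0.57 [ 503.8 -115.3    2.4]
lintel 0.94 [482.5  47.   81.8]
mould_center 0.66 [497.3 -38.7  30. ]
mould_center 0.61 [ 308.  -186.8   24.8]
dryer 0.76 [481.4  43.2  -3.4]
```

View pics/w1.png

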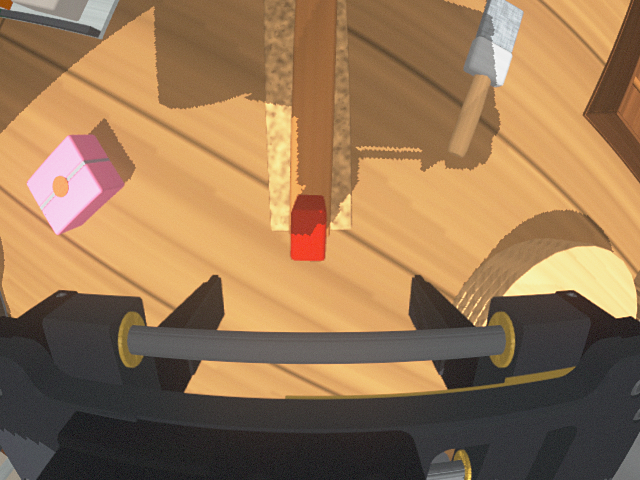

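```bash
cat >> h.py <<'E'
def wpix(p,s,uv,z):
    m=np.array(p["mount"]);A=R.from_euler("xyz",s["tcp_rot"]).as_matrix();f=240/np.tan(np.radians(p["vfov"])/2)
    d=np.array(uv,float)-[p["cx"],p["cy"]];r=np.hypot(*d);th=r/f
    v=A@m[:3,:3]@np.append(d/r*np.sin(th),np.cos(th));o=A@m[:3,3]+s["eef_pos"]
    return (o+v*(z-o[2])/v[2]).round(1)
E
python3 - <<'E'
from h import *
s=readout.state();p=read_camera("wrist");m=np.array(p["mount"]);A=R.from_euler("xyz",s["tcp_rot"]).as_matrix()
print(p["vfov"],p["cx"],p["cy"],"cam",(A@m[:3,3]+s["eef_pos"]).round(),"axis",(A@m[:3,2]).round(3))
# handle corners at z 120, bar top edges z 44, mat edges z 4
for uv in [(296,196),(323,196),(325,208),(292,208),(292,260),(325,260)]: print(uv,wpix(p,s,uv,120))
for uv in [(296,20),(339,20),(293,180),(331,180)]: print("bar",uv,wpix(p,s,uv,44))
for uv in [(266,20),(349,20),(271,229),(352,229)]: print("mat",uv,wpix(p,s,uv,4))
E
```

```text
65.70646984690485 316.04483817255687 243.59507839651602 cam [ 463. -387.  359.] axis [-0.219 -0.138 -0.966]
(296, 196) [ 428.9 -393.1  120. ]
(323, 196) [ 438.1 -408.   120. ]
(325, 208) [ 432.1 -413.3  120. ]
(292, 208) [ 420.8 -395.   120. ]
(292, 260) [ 390.2 -413.2  120. ]
(325, 260) [ 402.  -432.2  120. ]
bar (296, 20) [ 549.3 -314.4   44. ]
bar (339, 20) [ 568.6 -345.3   44. ]
bar (293, 180) [ 428.6 -385.8   44. ]
bar (331, 180) [ 445.5 -413.3   44. ]
mat (266, 20) [ 546.1 -280.     4. ]
mat (349, 20) [ 587.3 -348.1    4. ]
mat (271, 229) [ 371.6 -392.     4. ]
mat (352, 229) [ 413.4 -459.9    4. ]
```

```bash
python3 - <<'E'
from h import *
rows([(410.5,-413.5,150,-2.606),(410.5,-413.5,80,-2.606)],[2,3],9.5)
E
```

```text
[[[-0.68, 1.96, -0.23], [-0.2, 0.5, -0.3], 9.5], [[-0.69, 1.96, -0.23], [-0.0, 0.5, 0.0], 9.5], [[0.0, 2.33, -0.0], [0.0, 0.0, 0.0], 9.5], [[0.0, 2.33, -0.0], [0.0, 0.0, 0.0], 9.5], [[0.0, 2.33, -0.0], [0.0, 0.0, 0.0], 9.5]]
```

Emit:
apply_moves(
  increments=[
    [[-0.7,2.0,-0.2],[-0.2,0.5,-0.3],9.5],
    [[-0.7,2.0,-0.2],[0,0.4,0],9.5],
    [[0,2.3,0],[0,0,0],9.5],
    [[0,2.3,0],[0,0,0],9.5],
    [[0,2.3,0],[0,0,0],9.5],
  ],
)

```text
t: 5.38
eef_pos: [413.2, -413.6, 79.2]
tcp_rot: [-1.567, -0.0, -2.603]
ft_force: [0.5, 0.1, 0.6]
opening: 0.997
```

```bash
python3 - <<'E'
from h import *
rows([(410.5,-413.5,80,-2.606)],[2],9.5)
wrist(["stick_grip","stick"],"w2")
E
```

```text
[[[0.11, -0.04, -0.07], [-0.2, 0.1, 0.0], 9.5], [[0.11, -0.04, -0.07], [-0.0, 0.1, 0.0], 9.5]]
5.38 [ 413.2 -413.6   79.2] [-1.5667e+00 -1.0000e-04 -2.6031e+00] [0.49 0.14 0.61] 0.997
stick_grip 0.7 [ 411.1 -411.3  102.7]
stick 0.7 [ 490.2 -367.3    2.6]
```

View pics/w2.png

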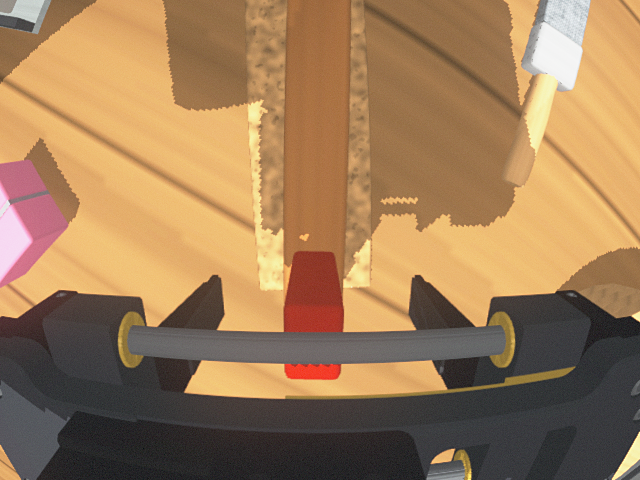

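The red handle (314,320) lies midway between the fingers and the bar is aligned with them, so I'll close the gripper.

Emit:
apply_moves(
  increments=[
    [[0.2,0,0],[-0.2,0.1,0],9.5],
    [[0,0,0],[0,0,0],1.5],
    [[0,0,0],[0,0,0],1.5],
    [[0,0,0],[0,0,0],1.5],
    [[0,0,0],[0,0,0],1.5],
  ],
)

```text
t: 6.15
eef_pos: [411.8, -415.4, 82.4]
tcp_rot: [-1.568, 0.0, -2.605]
ft_force: [-0.9, 0.2, -1.0]
opening: 0.638
```

```bash
python3 - <<'E'
from h import *
st()
E
```

```text
6.15 [ 411.8 -415.4   82.4] [-1.5682e+00  2.0000e-04 -2.6051e+00] [-0.89  0.17 -1.01] 0.638
```

Emit:
apply_moves(
  increments=[
    [[0,0.1,0],[0,0,0],1.5],
    [[0,0,0],[0,0,0],1.5],
    [[0,0,0],[0,0,0],1.5],
    [[0,0,0],[0,0,0],1.5],
    [[0,0,0],[0,0,0],1.5],
  ],
)

```text
t: 6.78
eef_pos: [411.8, -415.3, 81.2]
tcp_rot: [-1.569, 0.0, -2.605]
ft_force: [0.2, 0.0, -0.2]
opening: 0.254
```

Emit:
apply_moves(
  increments=[
    [[0,0,0],[0,0,0],1.5],
    [[0,0,0],[0,0,0],1.5],
    [[0,0,0],[0,0,0],1.5],
    [[0,0,0],[0,0,0],1.5],
    [[0,0,0],[0,0,0],1.5],
  ],
)

```text
t: 7.4
eef_pos: [411.8, -415.3, 81.2]
tcp_rot: [-1.569, 0.0, -2.605]
ft_force: [-0.3, -0.4, -0.5]
opening: 0.246
```

```bash
python3 - <<'E'
from h import *
st()
E
```

```text
7.4 [ 411.8 -415.3   81.2] [-1.5686e+00  2.0000e-04 -2.6051e+00] [-0.3  -0.39 -0.48] 0.246
```

```bash
python3 - <<'E'
from h import *
rows([(411.8,-415.3,150,-2.605),(532,-326.5,150,-1.4346)],[3,12],1.5)
E
```

```text
[[[-0.0, -2.29, 0.01], [-0.1, -0.0, -0.0], 1.5], [[-0.0, -2.29, 0.0], [0.0, -0.0, 0.0], 1.5], [[-0.0, -2.29, 0.0], [0.0, -0.0, -0.0], 1.5], [[-1.24, 0.0, -0.12], [0.0, -5.6, -0.0], 1.5], [[-1.25, 0.0, -0.0], [-0.0, -5.6, 0.0], 1.5]]
[[[-1.24, 0.0, 0.12], [0.0, -5.6, -0.0], 1.5], [[-1.22, 0.0, 0.24], [0.0, -5.6, 0.0], 1.5], [[-1.19, 0.0, 0.36], [0.0, -5.6, 0.0], 1.5], [[-1.15, 0.0, 0.47], [0.0, -5.6, -0.0], 1.5], [[-1.1, 0.0, 0.58], [0.0, -5.6, 0.0], 1.5]]
[[[-1.04, 0.0, 0.69], [0.0, -5.6, 0.0], 1.5], [[-0.97, 0.0, 0.78], [0.0, -5.6, 0.0], 1.5], [[-0.89, 0.0, 0.87], [-0.0, -5.6, 0.0], 1.5], [[-0.8, 0.0, 0.96], [0.0, -5.6, -0.0], 1.5], [[-0.7, 0.0, 1.03], [0.0, -5.6, 0.0], 1.5]]
```

Emit:
apply_moves(
  increments=[
    [[0,-1.5,0],[-0.1,0,0],1.5],
    [[0,-2.5,0],[0,0,0],1.5],
    [[0,-2.8,0],[0,0,0],1.5],
    [[-1.2,-0.5,-0.1],[0,-5.6,0],1.5],
    [[-1.3,0,0],[0,-5.6,0],1.5],
  ],
)

```text
t: 8.02
eef_pos: [431.8, -400.6, 160.1]
tcp_rot: [-1.57, -0.0, -2.405]
ft_force: [0.2, 0.3, -2.5]
opening: 0.254
```

Emit:
apply_moves(
  increments=[
    [[-1.2,0,0.1],[0,-5.6,0],1.5],
    [[-1.2,0,0.2],[0,-5.6,0],1.5],
    [[-1.2,0,0.4],[0,-5.6,0],1.5],
    [[-1.2,0,0.5],[0,-5.6,0],1.5],
    [[-1.1,0,0.6],[0,-5.6,0],1.5],
  ],
)

```text
t: 8.65
eef_pos: [483.2, -362.0, 165.3]
tcp_rot: [-1.568, -0.003, -1.9]
ft_force: [-0.7, 0.1, -1.4]
opening: 0.25
```

Emit:
apply_moves(
  increments=[
    [[-1.0,0,0.7],[0,-5.6,0],1.5],
    [[-1.0,0,0.8],[0,-5.6,0],1.5],
    [[-0.9,0,0.9],[0,-5.6,0],1.5],
    [[-0.8,0,1.0],[0,-5.6,0],1.5],
    [[-0.7,0,1.0],[0,-5.2,0],1.5],
  ],
)

```text
t: 9.28
eef_pos: [534.5, -322.2, 170.2]
tcp_rot: [-1.568, -0.006, -1.401]
ft_force: [1.6, 0.8, -1.8]
opening: 0.254
```

```bash
python3 - <<'E'
from h import *
p=wrist(["stick_grip","stick","sill_end","lintel","dryer","mould_center","mould"],"w3")
for n in ("top","side"):
  p=read_camera(n)
  for t in ["sill_end","lintel","dryer","mould_center","stick"]:
    for d in nets.mark_of(p,t)[:2]: print(n,t,round(d["confidence"],2),w(p,d["point"]).round(1))
E
```

```text
9.28 [ 534.5 -322.2  170.2] [-1.568  -0.0063 -1.4008] [ 1.63  0.78 -1.83] 0.254
stick_grip 0.66 [ 536.9 -326.   191.6]
stick_grip 0.16 [ 746.  -213.5    2.4]
stick 0.74 [ 516.7 -231.1   92.2]
mould_center 0.91 [ 307.  -188.8   26.6]
mould_center 0.24 [ 7.492e+02 -2.113e+02  2.000e-01]
mould 0.88 [ 307.2 -187.     1.9]
top sill_end 0.71 [ 504.4 -109.2    7.8]
top sill_end 0.56 [709.9 347.1  -2. ]
top lintel 0.79 [484.6  39.8  83.1]
top dryer 0.81 [482.3  42.   -2.4]
top dryer 0.6 [452.  497.    1.7]
top mould_center 0.85 [641.8 -24.   25.8]
top mould_center 0.74 [492.6 -43.5  33.2]
top stick 0.55 [ 513.7 -230.7   86.5]
side sill_end 0.6 [ 503.2 -114.5    3.5]
side lintel 0.95 [480.   43.8  84.4]
side dryer 0.96 [479.2  46.4  -2.9]
side dryer 0.34 [490.8 -40.9   8.8]
side mould_center 0.97 [492.7 -37.9  33.2]
side mould_center 0.97 [637.7 179.6  22.1]
side stick 0.9 [ 519.5 -232.    93.8]
```

View pics/w3.png

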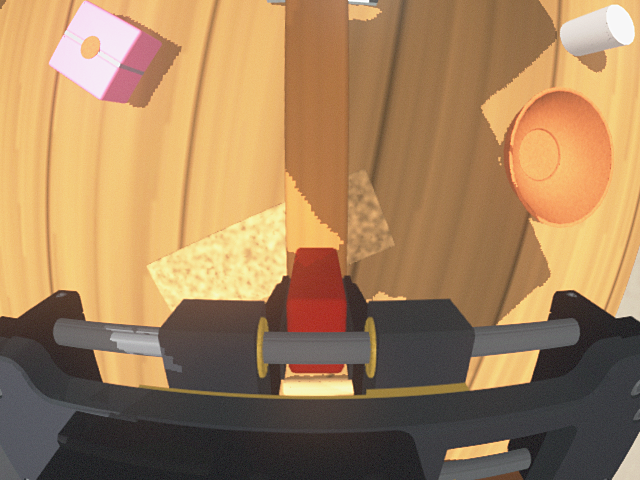

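The stick is held square in the jaws and its tip is just short of the sill end (320,0). Next I align it with the dryer axis and lower it.

```bash
cat >> h.py <<'E'
D=np.array([481.4,44.]); YAW=1.7099; u=np.array([np.cos(YAW),np.sin(YAW)]); n=np.array([-u[1],u[0]])
def dr():
    s=st(); g=s["eef_pos"][:2]-D; f=s["ft_force"][:2]
    print("tip x %.1f lat %.1f under %.1f  yawerr %.2fdeg | F along %.2f lat %.2f"%(g@u+210,g@n,s["eef_pos"][2]-77.2,np.degrees(s["tcp_rot"][2]+np.pi-YAW),f@u,f@n))
    return s
def tgt(tip,z,ns,lat=0,op=1.5):
    P=D+u*(tip-210)+n*lat; rows([(P[0],P[1],z,YAW-np.pi)],[ns],op)
E
python3 - <<'E'
from h import *
dr(); tgt(-168,89,5)
E
```

```text
10.28 [ 534.1 -322.5  169.2] [-1.5683 -0.0058 -1.4041] [ 0.62  0.79 -2.25] 0.25
tip x -160.2 lat -1.4 under 92.0  yawerr 1.58deg | F along 0.69 lat -0.72
[[[0.14, 1.6, -0.04], [-0.1, 0.3, 0.3], 1.5], [[0.15, 1.6, -0.03], [-0.0, 0.3, 0.0], 1.5], [[0.15, 1.6, -0.03], [-0.0, 0.3, 0.0], 1.5], [[0.15, 1.6, -0.03], [0.0, 0.3, 0.0], 1.5], [[0.15, 1.6, -0.03], [0.0, 0.3, -0.0], 1.5]]
```

Emit:
apply_moves(
  increments=[
    [[0.4,0.5,0],[-0.1,0.3,0.3],1.5],
    [[0.4,1.7,0],[0,0.4,0],1.5],
    [[0,2.4,0],[0,0.4,0],1.5],
    [[0,2.2,0],[0,0.4,0],1.5],
    [[0,0.9,0],[0,0.3,0],1.5],
  ],
)

```text
t: 10.9
eef_pos: [535.2, -331.5, 86.7]
tcp_rot: [-1.571, 0.0, -1.438]
ft_force: [-0.3, 0.2, -2.3]
opening: 0.252
```

```bash
python3 - <<'E'
from h import *
dr(); tgt(-130,88,5)
p=read_camera("side"); c=p["img"][200:360,230:470]; cv2.imwrite("pics/s4.png",cv2.resize(c,None,fx=3.3,fy=3.3,interpolation=cv2.INTER_CUBIC)[:,:,::-1])
E
```

```text
10.9 [ 535.2 -331.5   86.7] [-1.5707e+00  4.0000e-04 -1.4383e+00] [-0.34  0.16 -2.34] 0.252
tip x -169.4 lat -1.2 under 9.5  yawerr -0.38deg | F along 0.20 lat 0.32
[[[-0.79, -0.03, -0.03], [-0.0, -0.1, -0.0], 1.5], [[-0.79, -0.03, -0.03], [-0.0, -0.1, 0.0], 1.5], [[-0.79, -0.03, -0.03], [0.0, -0.1, 0.0], 1.5], [[-0.79, -0.03, -0.03], [-0.0, -0.1, -0.0], 1.5], [[-0.79, -0.03, -0.03], [0.0, -0.1, 0.0], 1.5]]
```

View pics/s4.png

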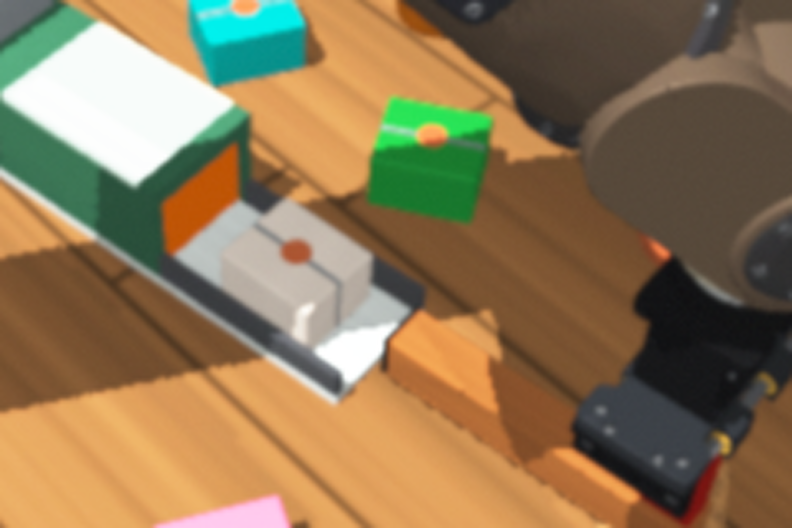

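```bash
python3 - <<'E'
from h import *
s=readout.state();p=read_camera("side")
t=s["tcp_rot"][2]+np.pi; a=np.array([np.cos(t),np.sin(t)]);b=np.array([-a[1],a[0]])
crop=lambda q:((q-[230,200])*3.3).round()
f=240/np.tan(np.radians(p["vfov"])/2);M=R.from_rotvec(np.ravel(p["rvec"])).as_matrix()
def pj(P): c=M@np.array(P)+np.ravel(p["tvec"]);return np.array([p["cx"]+f*c[0]/c[2],p["cy"]+f*c[1]/c[2]])
for l in (-18,18):
  for z in (9.5,49.5): print("tip",l,z,crop(pj([*(s["eef_pos"][:2]+a*210+b*l),z])))
for x in (-160,0):
  for l in (-42,42,-50,50):
    for z in (8,30,98): print("dryer",x,l,z,crop(pj([*(D+u*x+n*l),z])))
E
```

```text
tip -18 9.5 [408. 337.]
tip -18 49.5 [412. 301.]
tip 18 9.5 [376. 370.]
tip 18 49.5 [378. 334.]
dryer -160 -42 8 [416. 313.]
dryer -160 -42 30 [418. 293.]
dryer -160 -42 98 [424. 229.]
dryer -160 42 8 [341. 389.]
dryer -160 42 30 [341. 369.]
dryer -160 42 98 [344. 306.]
dryer -160 -50 8 [423. 306.]
dryer -160 -50 30 [425. 286.]
dryer -160 -50 98 [431. 222.]
dryer -160 50 8 [333. 396.]
dryer -160 50 30 [334. 377.]
dryer -160 50 98 [336. 314.]
dryer 0 -42 8 [244. 202.]
dryer 0 -42 30 [243. 182.]
dryer 0 -42 98 [242. 117.]
dryer 0 42 8 [166. 269.]
dryer 0 42 30 [165. 249.]
dryer 0 42 98 [159. 184.]
dryer 0 -50 8 [251. 196.]
dryer 0 -50 30 [250. 176.]
dryer 0 -50 98 [249. 111.]
dryer 0 50 8 [158. 276.]
dryer 0 50 30 [157. 256.]
dryer 0 50 98 [151. 191.]
```

Emit:
apply_moves(
  increments=[
    [[-0.6,0,0],[0,-0.2,0],1.5],
    [[-0.6,0,0],[0,-0.2,0],1.5],
    [[-0.6,0,0],[0,0,0],1.5],
    [[-0.6,0,0],[0,0,0],1.5],
    [[-0.5,0,0],[0,0,0],1.5],
  ],
)

```text
t: 11.62
eef_pos: [531.9, -301.3, 89.7]
tcp_rot: [-1.568, -0.002, -1.43]
ft_force: [0.7, 0.3, -2.4]
opening: 0.248
```

```bash
python3 - <<'E'
from h import *
dr()
E
```

```text
11.62 [ 531.9 -301.3   89.7] [-1.5679 -0.0023 -1.4304] [ 0.69  0.3  -2.41] 0.248
tip x -139.0 lat -2.2 under 12.5  yawerr 0.08deg | F along 0.21 lat -0.72
```

Emit:
apply_moves(
  increments=[
    [[-0.3,0.1,-0.1],[-0.1,0,0.1],1.5],
    [[-0.3,0,0],[0,0,0],1.5],
    [[-0.3,0,0],[0,0,0],1.5],
    [[-0.3,0,0],[0,0,0],1.5],
    [[-0.3,0,0],[0,0,0],1.5],
  ],
)

```text
t: 12.25
eef_pos: [528.9, -285.9, 88.8]
tcp_rot: [-1.569, -0.001, -1.43]
ft_force: [1.0, -4.7, 0.6]
opening: 0.252
```

Emit:
apply_moves(
  increments=[
    [[-0.3,0,0],[0,0,0],1.5],
    [[-0.3,0,0],[0,0,0],1.5],
    [[-0.3,0,0],[0,0,0],1.5],
    [[-0.3,0,0],[0,0,0],1.5],
    [[-0.3,0,0],[0,0,0],1.5],
  ],
)

```text
t: 12.88
eef_pos: [527.4, -271.5, 89.4]
tcp_rot: [-1.567, -0.004, -1.43]
ft_force: [0.5, -3.3, -0.9]
opening: 0.249
```

```bash
python3 - <<'E'
from h import *
dr()
E
```

```text
12.88 [ 527.4 -271.5   89.4] [-1.5671 -0.0043 -1.4304] [ 0.49 -3.28 -0.86] 0.249
tip x -108.9 lat -1.8 under 12.2  yawerr 0.07deg | F along -3.32 lat -0.03
```

Emit:
apply_moves(
  increments=[
    [[-0.5,0,-0.1],[-0.2,0,0.2],1.5],
    [[-0.5,0,0],[0,0,0],1.5],
    [[-0.5,0,0],[0,0,0],1.5],
    [[-0.5,0,0],[0,0,0],1.5],
    [[-0.5,0,0],[0,0,0],1.5],
  ],
)

```text
t: 13.5
eef_pos: [522.3, -244.7, 89.0]
tcp_rot: [-1.572, 0.0, -1.43]
ft_force: [-0.2, -2.5, -2.5]
opening: 0.25
```

Emit:
apply_moves(
  increments=[
    [[-0.5,0,0],[0,0,0.1],1.5],
    [[-0.5,0,0],[0,0,0],1.5],
    [[-0.5,0,0],[0,0,0],1.5],
    [[-0.5,0,0],[0,0,0],1.5],
    [[-0.5,0,0],[0,0,0],1.5],
  ],
)

```text
t: 14.12
eef_pos: [520.7, -222.1, 90.6]
tcp_rot: [-1.567, -0.006, -1.428]
ft_force: [0.9, -12.3, -0.0]
opening: 0.254
```

```bash
python3 - <<'E'
from h import *
dr()
E
```

```text
14.12 [ 520.7 -222.1   90.6] [-1.5667 -0.0063 -1.4278] [  0.87 -12.31  -0.04] 0.254
tip x -59.0 lat -2.0 under 13.4  yawerr 0.22deg | F along -12.31 lat 0.84
```

Emit:
apply_moves(
  increments=[
    [[-0.5,0.2,-0.1],[-0.2,0.1,0.3],1.5],
    [[-0.5,0,0],[0,0,0],1.5],
    [[-0.5,0,0],[0,0,0],1.5],
    [[-0.5,0,0],[0,0,0],1.5],
    [[-0.5,0,0],[0,0,0],1.5],
  ],
)

```text
t: 14.75
eef_pos: [520.9, -205.3, 93.3]
tcp_rot: [-1.558, -0.02, -1.425]
ft_force: [0.6, -12.5, 1.2]
opening: 0.249
```

```bash
python3 - <<'E'
from h import *
dr()
E
```

```text
14.75 [ 520.9 -205.3   93.3] [-1.5583 -0.0196 -1.4253] [  0.64 -12.54   1.22] 0.249
tip x -42.3 lat -4.6 under 16.1  yawerr 0.37deg | F along -12.50 lat 1.10
```

Emit:
apply_moves(
  increments=[
    [[-0.5,0.1,-0.2],[-0.4,0.1,0.5],1.5],
    [[-0.5,0.1,-0.1],[-0.2,0,0.4],1.5],
    [[-0.5,0.1,-0.1],[-0.2,0,0.3],1.5],
    [[-0.5,0.1,-0.1],[-0.1,0,0.2],1.5],
    [[-0.5,0.1,-0.1],[-0.1,0,0.2],1.5],
  ],
)

```text
t: 15.38
eef_pos: [516.6, -187.6, 91.8]
tcp_rot: [-1.562, -0.007, -1.427]
ft_force: [2.4, -11.6, 1.0]
opening: 0.25
```

```bash
python3 - <<'E'
from h import *
dr()
p=read_camera("side"); c=p["img"][200:340,190:430]; cv2.imwrite("pics/s5.png",cv2.resize(c,None,fx=3.3,fy=3.3,interpolation=cv2.INTER_CUBIC)[:,:,::-1])
E
```

```text
15.38 [ 516.6 -187.6   91.8] [-1.5625 -0.0068 -1.427 ] [  2.38 -11.62   1.05] 0.25
tip x -24.3 lat -2.8 under 14.6  yawerr 0.27deg | F along -11.84 lat -0.75
```

View pics/s5.png

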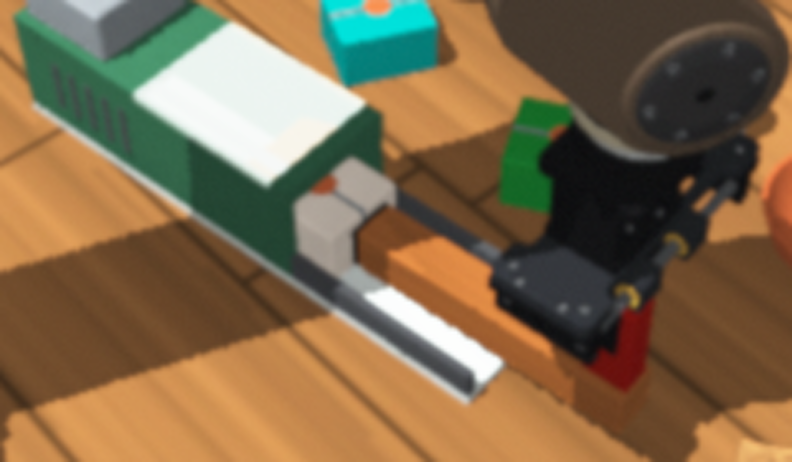

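The mould is half inside with the flap riding on it. The stick sits a little toward the far side of it, so I'll correct laterally while pushing.

Emit:
apply_moves(
  increments=[
    [[-0.5,0.1,-0.2],[-0.2,0,0.2],1.5],
    [[-0.5,0.1,-0.2],[-0.2,0,0.2],1.5],
    [[-0.5,0.1,-0.2],[-0.1,0,0.2],1.5],
    [[-0.5,0.1,-0.2],[-0.1,0,0.2],1.5],
    [[-0.5,0.1,-0.2],[-0.1,0,0.2],1.5],
  ],
)

```text
t: 16.05
eef_pos: [509.5, -169.6, 91.0]
tcp_rot: [-1.558, -0.003, -1.431]
ft_force: [3.7, -7.8, 0.9]
opening: 0.253
```

Emit:
apply_moves(
  increments=[
    [[-0.5,0.1,-0.2],[-0.1,0,0.2],1.5],
    [[-0.5,0.1,-0.1],[-0.1,0,0.2],1.5],
    [[-0.5,0.1,-0.1],[-0.1,0,0.2],1.5],
    [[-0.5,0.1,-0.1],[-0.1,0,0.2],1.5],
    [[-0.5,0.1,-0.1],[-0.1,0,0.2],1.5],
  ],
)

```text
t: 16.68
eef_pos: [504.6, -149.3, 89.2]
tcp_rot: [-1.555, 0.005, -1.434]
ft_force: [1.3, -9.3, 0.6]
opening: 0.253
```

```bash
python3 - <<'E'
from h import *
dr()
E
```

```text
16.68 [ 504.6 -149.3   89.2] [-1.5549  0.0051 -1.4338] [ 1.3  -9.3   0.64] 0.253
tip x 15.4 lat 3.8 under 12.0  yawerr -0.12deg | F along -9.39 lat -0.00
```

Emit:
apply_moves(
  increments=[
    [[-0.5,0.1,-0.1],[-0.5,0,0],1.5],
    [[-0.5,0.1,0],[-0.4,0,0.1],1.5],
    [[-0.5,0.1,0],[-0.3,0,0.1],1.5],
    [[-0.5,0.1,0],[-0.2,0,0.1],1.5],
    [[-0.5,0.1,0],[-0.2,0,0.1],1.5],
  ],
)

```text
t: 17.3
eef_pos: [504.5, -128.9, 88.4]
tcp_rot: [-1.572, 0.002, -1.434]
ft_force: [0.3, -11.0, 3.8]
opening: 0.253
```

Emit:
apply_moves(
  increments=[
    [[-0.5,0.1,0],[-0.2,0,0.1],1.5],
    [[-0.5,0.1,0],[-0.2,0,0.1],1.5],
    [[-0.5,0.1,0],[-0.2,0,0.1],1.5],
    [[-0.5,0.1,0],[-0.2,0,0.1],1.5],
    [[-0.5,0.1,0],[-0.2,0,0.1],1.5],
  ],
)

```text
t: 17.92
eef_pos: [504.6, -108.2, 87.4]
tcp_rot: [-1.581, 0.001, -1.432]
ft_force: [1.9, -11.4, 4.5]
opening: 0.252
```

```bash
python3 - <<'E'
from h import *
dr()
E
```

```text
17.93 [ 504.6 -108.2   87.4] [-1.5811e+00  6.0000e-04 -1.4315e+00] [  1.93 -11.37   4.51] 0.252
tip x 56.1 lat -1.8 under 10.2  yawerr 0.01deg | F along -11.53 lat -0.33
```

Emit:
apply_moves(
  increments=[
    [[-0.4,-0.1,-0.1],[0.3,0,0],1.5],
    [[-0.4,0,-0.1],[0.2,0,0.1],1.5],
    [[-0.4,0,-0.1],[0,0,0.1],1.5],
    [[-0.4,0,-0.1],[0,0,0.1],1.5],
    [[-0.4,0,-0.1],[-0.1,0,0.1],1.5],
  ],
)

```text
t: 18.55
eef_pos: [499.2, -91.0, 90.3]
tcp_rot: [-1.567, 0.002, -1.432]
ft_force: [1.2, -7.2, -2.1]
opening: 0.254
```

```bash
python3 - <<'E'
from h import *
dr()
E
```

```text
18.55 [499.2 -91.   90.3] [-1.5672  0.0017 -1.4319] [ 1.25 -7.15 -2.09] 0.254
tip x 73.8 lat 1.1 under 13.1  yawerr -0.01deg | F along -7.26 lat -0.25
```

Emit:
apply_moves(
  increments=[
    [[-0.18,0,0],[-0.1,0,0.1],1.5],
    [[-0.18,0,0],[0,0,0],1.5],
    [[-0.18,0,0],[0,0,0.1],1.5],
    [[-0.18,0,0],[0,0,0],1.5],
    [[-0.18,0,0],[0,0,0.1],1.5],
  ],
)

```text
t: 19.18
eef_pos: [498.8, -83.3, 91.4]
tcp_rot: [-1.566, 0.003, -1.43]
ft_force: [0.7, -7.2, -0.5]
opening: 0.248
```

Emit:
apply_moves(
  increments=[
    [[-0.18,0,0],[-0.1,0,0],1.5],
    [[-0.18,0,0],[0,0,0.1],1.5],
    [[-0.18,0,0],[0,0,0],1.5],
    [[-0.18,0,0],[0,0,0.1],1.5],
    [[-0.18,0,0],[0,0,0],1.5],
  ],
)

```text
t: 19.8
eef_pos: [498.2, -75.7, 92.2]
tcp_rot: [-1.566, 0.003, -1.429]
ft_force: [0.8, -6.3, -1.9]
opening: 0.248
```

```bash
python3 - <<'E'
from h import *
dr()
E
```

```text
19.8 [498.2 -75.7  92.2] [-1.5664  0.003  -1.4286] [ 0.78 -6.31 -1.86] 0.248
tip x 89.1 lat -0.1 under 15.0  yawerr 0.18deg | F along -6.36 lat 0.10
```

Emit:
apply_moves(
  increments=[
    [[-0.08,0.1,0],[-0.1,0,-0.1],1.5],
    [[-0.08,0.1,0],[0,-0.1,0],1.5],
    [[-0.08,0.1,0],[0,0,0],1.5],
    [[-0.08,0.1,0],[0,0,0],1.5],
    [[-0.08,0.1,0],[0,0,0],1.5],
  ],
)

```text
t: 20.42
eef_pos: [499.8, -75.0, 90.5]
tcp_rot: [-1.563, -0.005, -1.425]
ft_force: [0.4, -10.6, 5.4]
opening: 0.25
```

Emit:
apply_moves(
  increments=[
    [[-0.08,0,0],[-0.1,0,0],1.5],
    [[-0.08,0,0],[0,0,0],1.5],
    [[-0.08,0,0],[0,0,0],1.5],
    [[-0.08,0,0],[0,0,0],1.5],
    [[-0.08,0,0],[0,0,0],1.5],
  ],
)

```text
t: 21.05
eef_pos: [499.8, -73.2, 92.4]
tcp_rot: [-1.563, -0.009, -1.422]
ft_force: [0.1, -6.8, -1.2]
opening: 0.254
```

```bash
python3 - <<'E'
from h import *
dr()
E
```

```text
21.05 [499.8 -73.2  92.4] [-1.5632 -0.0094 -1.4223] [ 0.11 -6.76 -1.18] 0.254
tip x 91.4 lat -1.9 under 15.2  yawerr 0.54deg | F along -6.71 lat 0.83
```

Emit:
apply_moves(
  increments=[
    [[-0.11,0,0],[-0.1,0.1,0.1],1.5],
    [[-0.11,0,-0.05],[-0.1,0.1,0.1],1.5],
    [[-0.11,0,0],[0,0.1,0.1],1.5],
    [[-0.11,0,-0.05],[0,0.1,0.1],1.5],
    [[-0.11,0,0],[0,0,0.1],1.5],
  ],
)

```text
t: 21.68
eef_pos: [498.1, -69.2, 93.1]
tcp_rot: [-1.566, -0.004, -1.427]
ft_force: [0.4, -5.7, -1.7]
opening: 0.252
```

Emit:
apply_moves(
  increments=[
    [[-0.11,0,0],[-0.1,0,0.1],1.5],
    [[-0.11,0,-0.05],[0,0,0.1],1.5],
    [[-0.11,0,0],[0,0,0],1.5],
    [[-0.11,0,0],[0,0,0],1.5],
    [[-0.11,0,0],[0,0,0],1.5],
  ],
)

```text
t: 22.3
eef_pos: [497.5, -65.3, 93.9]
tcp_rot: [-1.566, -0.004, -1.426]
ft_force: [0.7, -7.6, -2.3]
opening: 0.251
```

```bash
python3 - <<'E'
from h import *
dr()
E
```

```text
22.3 [497.5 -65.3  93.9] [-1.5661 -0.0037 -1.4257] [ 0.74 -7.58 -2.26] 0.251
tip x 99.6 lat -0.8 under 16.7  yawerr 0.34deg | F along -7.61 lat 0.31
```

Emit:
apply_moves(
  increments=[
    [[-0.11,0.03,0],[-0.1,0.1,0.1],1.5],
    [[-0.11,0.03,0],[0,0.1,0],1.5],
    [[-0.11,0.03,0],[0,0,0.1],1.5],
    [[-0.11,0.03,0],[0,0,0],1.5],
    [[-0.11,0.03,0],[0,0,0],1.5],
  ],
)

```text
t: 22.92
eef_pos: [497.3, -61.6, 93.6]
tcp_rot: [-1.567, -0.004, -1.427]
ft_force: [0.2, -9.5, 1.7]
opening: 0.248
```

Emit:
apply_moves(
  increments=[
    [[-0.11,0.03,0],[-0.1,0,0.1],1.5],
    [[-0.11,0.03,0],[0,0,0],1.5],
    [[-0.11,0.03,0],[0,0,0],1.5],
    [[-0.11,0.03,0],[0,0,0],1.5],
    [[-0.11,0.03,0],[0,0,0],1.5],
  ],
)

```text
t: 23.55
eef_pos: [497.7, -58.6, 94.1]
tcp_rot: [-1.565, -0.007, -1.425]
ft_force: [0.7, -9.7, 2.9]
opening: 0.252
```

```bash
python3 - <<'E'
from h import *
dr()
E
```

```text
23.55 [497.7 -58.6  94.1] [-1.5654 -0.0073 -1.4246] [ 0.69 -9.68  2.94] 0.252
tip x 106.2 lat -1.9 under 16.9  yawerr 0.41deg | F along -9.68 lat 0.66
```

Emit:
apply_moves(
  increments=[
    [[-0.11,-0.03,-0.05],[-0.1,0.1,0.1],1.5],
    [[-0.11,0,-0.05],[0,0.1,0.1],1.5],
    [[-0.11,0,-0.05],[0,0,0.1],1.5],
    [[-0.11,0,0],[0,0,0.1],1.5],
    [[-0.11,0,0],[0,0,0],1.5],
  ],
)

```text
t: 24.18
eef_pos: [496.0, -54.9, 95.4]
tcp_rot: [-1.565, -0.004, -1.427]
ft_force: [1.2, -5.6, -1.4]
opening: 0.251
```

Emit:
apply_moves(
  increments=[
    [[-0.11,0,0],[0,0,0.1],1.5],
    [[-0.11,0,0],[0,0,0],1.5],
    [[-0.11,0,0],[0,0,0.1],1.5],
    [[-0.11,0,0],[0,0,0],1.5],
    [[-0.11,0,0],[0,0,0],1.5],
  ],
)

```text
t: 24.8
eef_pos: [495.5, -50.6, 95.9]
tcp_rot: [-1.565, -0.003, -1.426]
ft_force: [1.3, -7.6, -2.0]
opening: 0.255
```

```bash
python3 - <<'E'
from h import *
dr()
E
```

```text
24.8 [495.5 -50.6  95.9] [-1.5645 -0.0029 -1.4258] [ 1.35 -7.63 -1.95] 0.255
tip x 114.4 lat -0.8 under 18.7  yawerr 0.34deg | F along -7.75 lat -0.27
```

Emit:
apply_moves(
  increments=[
    [[-0.11,0,-0.05],[-0.1,0.1,0.1],1.5],
    [[-0.11,0,0],[0,0.1,0],1.5],
    [[-0.11,0,0],[0,0,0.1],1.5],
    [[-0.11,0,0],[-0.1,0,0],1.5],
    [[-0.11,0,0],[0,0,0],1.5],
  ],
)

```text
t: 25.42
eef_pos: [494.4, -46.5, 96.5]
tcp_rot: [-1.567, -0.002, -1.428]
ft_force: [1.4, -6.9, -2.4]
opening: 0.251
```

Emit:
apply_moves(
  increments=[
    [[-0.11,0,0],[-0.1,0,0.1],1.5],
    [[-0.11,0,0],[0,0,0],1.5],
    [[-0.11,0,0],[0,0,0],1.5],
    [[-0.11,0,0],[0,0,0],1.5],
    [[-0.11,0,0],[0,0,0],1.5],
  ],
)

```text
t: 26.05
eef_pos: [494.0, -42.3, 97.1]
tcp_rot: [-1.568, -0.004, -1.427]
ft_force: [1.7, -6.9, -2.7]
opening: 0.25
```

```bash
python3 - <<'E'
from h import *
dr()
E
```

```text
26.05 [494.  -42.3  97.1] [-1.5682 -0.0035 -1.4271] [ 1.71 -6.93 -2.7 ] 0.25
tip x 122.8 lat -0.5 under 19.9  yawerr 0.26deg | F along -7.10 lat -0.73
```

Emit:
apply_moves(
  increments=[
    [[-0.11,0,0],[0,0.1,0.1],1.5],
    [[-0.11,0,0],[0,0.1,0],1.5],
    [[-0.11,0,0],[0,0,0.1],1.5],
    [[-0.11,0,0],[0,0,0],1.5],
    [[-0.11,0,0],[0,0,0],1.5],
  ],
)

```text
t: 26.68
eef_pos: [493.0, -38.0, 97.5]
tcp_rot: [-1.568, -0.003, -1.429]
ft_force: [0.8, -6.5, -2.6]
opening: 0.252
```

Emit:
apply_moves(
  increments=[
    [[-0.11,0,0],[0,0,0.1],1.5],
    [[-0.11,0,0],[0,0,0],1.5],
    [[-0.11,0,0],[0,0,0],1.5],
    [[-0.11,0,0],[0,0,0],1.5],
    [[-0.11,0,0],[0,0,0],1.5],
  ],
)

```text
t: 27.3
eef_pos: [492.4, -33.8, 98.1]
tcp_rot: [-1.568, -0.004, -1.428]
ft_force: [0.6, -6.3, -2.6]
opening: 0.248
```

```bash
python3 - <<'E'
from h import *
dr()
E
```

```text
27.3 [492.4 -33.8  98.1] [-1.5676 -0.0038 -1.4278] [ 0.63 -6.31 -2.63] 0.248
tip x 131.4 lat -0.2 under 20.9  yawerr 0.22deg | F along -6.33 lat 0.25
```

Emit:
apply_moves(
  increments=[
    [[-0.11,0,0],[0,0.1,0.1],1.5],
    [[-0.11,0,0],[0,0.1,0],1.5],
    [[-0.11,0,0],[0,0,0.1],1.5],
    [[-0.11,0,0],[0,0,0],1.5],
    [[-0.11,0,0],[0,0,0],1.5],
  ],
)

```text
t: 27.92
eef_pos: [491.4, -29.5, 98.5]
tcp_rot: [-1.568, -0.003, -1.43]
ft_force: [1.4, -6.4, -3.0]
opening: 0.248
```

Emit:
apply_moves(
  increments=[
    [[-0.11,0,0],[0,0,0.1],1.5],
    [[-0.11,0,0],[0,0,0],1.5],
    [[-0.11,0,0],[0,0,0],1.5],
    [[-0.11,0,0],[0,0,0],1.5],
    [[-0.11,0,0],[0,0,0],1.5],
  ],
)

```text
t: 28.55
eef_pos: [491.5, -26.4, 99.4]
tcp_rot: [-1.566, -0.006, -1.428]
ft_force: [2.1, -12.2, -0.1]
opening: 0.247
```

```bash
python3 - <<'E'
from h import *
dr()
E
```

```text
28.55 [491.5 -26.4  99.4] [-1.566  -0.0061 -1.4278] [  2.11 -12.24  -0.12] 0.247
tip x 138.9 lat -0.3 under 22.2  yawerr 0.22deg | F along -12.41 lat -0.39
```

Emit:
apply_moves(
  increments=[
    [[-0.1,0,0],[0,0,0.1],1.5],
    [[-0.1,0,0],[0,0,0],1.5],
    [[-0.09,0,0],[0,0,0.1],1.5],
    [[-0.09,0,0],[0,0,0],1.5],
    [[-0.09,0,0],[0,0,0],1.5],
  ],
)

```text
t: 29.18
eef_pos: [491.9, -25.7, 100.8]
tcp_rot: [-1.564, -0.01, -1.425]
ft_force: [0.7, -11.9, -0.5]
opening: 0.252
```

```bash
python3 - <<'E'
from h import *
dr()
E
```

```text
29.18 [491.9 -25.7 100.8] [-1.564  -0.0098 -1.4248] [  0.68 -11.9   -0.47] 0.252
tip x 139.5 lat -0.7 under 23.6  yawerr 0.40deg | F along -11.88 lat 0.98
```

Emit:
apply_moves(
  increments=[
    [[-0.12,0,0],[-0.1,0,0.2],1.5],
    [[-0.12,0,0],[0,0,0.1],1.5],
    [[-0.12,0,0],[0,0,0.1],1.5],
    [[-0.12,0,0],[0,0,0.1],1.5],
    [[-0.1,0,0],[0,0,0],1.5],
  ],
)

```text
t: 29.8
eef_pos: [492.3, -24.5, 102.4]
tcp_rot: [-1.563, -0.009, -1.422]
ft_force: [1.4, -12.7, -0.0]
opening: 0.251
```

```bash
python3 - <<'E'
from h import *
dr()
E
```

```text
29.8 [492.3 -24.5 102.4] [-1.5633 -0.0087 -1.4219] [  1.44 -12.75  -0.03] 0.251
tip x 140.7 lat -1.3 under 25.2  yawerr 0.56deg | F along -12.82 lat 0.34
```

Emit:
apply_moves(
  increments=[
    [[0.5,0.1,0],[-0.2,0.1,0.2],1.5],
    [[1.5,0.1,0],[-0.1,0.1,0.1],1.5],
    [[2.5,0.2,0],[0,0.1,0.1],1.5],
    [[2.5,0.2,0],[0,0,0],1.5],
    [[2.5,0.2,0],[0,0,0],1.5],
  ],
)

```text
t: 30.42
eef_pos: [503.0, -118.0, 93.1]
tcp_rot: [-1.576, 0.007, -1.428]
ft_force: [0.7, 2.8, 0.2]
opening: 0.251
```

```bash
python3 - <<'E'
from h import *
dr()
E
```

```text
30.43 [ 503.  -118.    93.1] [-1.576   0.0074 -1.4277] [0.69 2.8  0.25] 0.251
tip x 46.6 lat 1.0 under 15.9  yawerr 0.23deg | F along 2.68 lat -1.08
```

Emit:
apply_moves(
  increments=[
    [[2.5,-0.1,0],[0.3,0,-0.3],1.5],
    [[2.5,0,0],[0,0,-0.1],1.5],
    [[2.5,0,0],[0,0,0],1.5],
    [[2.5,0,0],[0,0,0],1.5],
    [[2.5,0,0],[0,0,0],1.5],
  ],
)

```text
t: 31.05
eef_pos: [519.5, -247.2, 93.2]
tcp_rot: [-1.573, 0.006, -1.431]
ft_force: [0.4, 0.8, -0.4]
opening: 0.25
```

Emit:
apply_moves(
  increments=[
    [[3,0,0],[0,0,0],1.5],
    [[4,0,0],[0,0,0],1.5],
    [[4,0,0],[0,0,0],1.5],
    [[2,-0.5,0],[0,0,0],1.5],
    [[0,-2.0,0],[0,0,0],1.5],
  ],
)

```text
t: 31.68
eef_pos: [536.3, -385.5, 115.3]
tcp_rot: [-1.576, 0.009, -1.433]
ft_force: [-0.1, 0.1, -0.9]
opening: 0.251
```

```bash
python3 - <<'E'
from h import *
dr()
s=readout.state()
rows([(532,-326.5,150,-1.4346),(411.8,-415.3,150,-2.605)],[3,12],1.5)
p=read_camera("side"); c=p["img"][170:330,170:410]; cv2.imwrite("pics/s6.png",cv2.resize(c,None,fx=3.3,fy=3.3,interpolation=cv2.INTER_CUBIC)[:,:,::-1])
E
```

```text
31.68 [ 536.3 -385.5  115.3] [-1.5757  0.0094 -1.4333] [-0.13  0.11 -0.88] 0.251
tip x -223.0 lat 5.2 under 38.1  yawerr -0.09deg | F along 0.13 lat 0.12
[[[-1.98, -1.14, 0.12], [0.3, 0.0, -0.5], 1.5], [[-1.97, -1.16, 0.13], [0.0, 0.0, 0.0], 1.5], [[-1.97, -1.16, 0.13], [0.0, 0.0, -0.0], 1.5], [[0.6, -0.0, -1.09], [-0.0, 5.6, 0.0], 1.5], [[0.7, -0.0, -1.03], [0.0, 5.6, -0.0], 1.5]]
[[[0.8, -0.0, -0.96], [0.0, 5.6, 0.0], 1.5], [[0.89, -0.0, -0.87], [0.0, 5.6, -0.0], 1.5], [[0.97, -0.0, -0.78], [0.0, 5.6, 0.0], 1.5], [[1.04, -0.0, -0.69], [0.0, 5.6, 0.0], 1.5], [[1.1, -0.0, -0.58], [0.0, 5.6, 0.0], 1.5]]
[[[1.15, -0.0, -0.47], [0.0, 5.6, -0.0], 1.5], [[1.19, -0.0, -0.36], [0.0, 5.6, -0.0], 1.5], [[1.22, -0.0, -0.24], [-0.0, 5.6, 0.0], 1.5], [[1.24, -0.0, -0.12], [0.0, 5.6, -0.0], 1.5], [[1.25, -0.0, 0.0], [0.0, 5.6, 0.0], 1.5]]
```

View pics/s6.png

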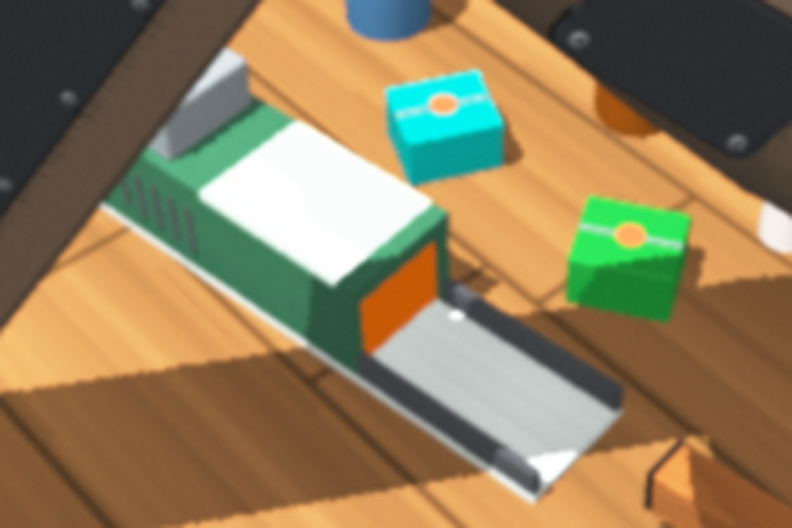

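```bash
python3 - <<'E'
from h import *
rows([(411,-415.5,128,-2.595)],[15],1.5)
E
```

```text
[[[0.08, -0.06, -0.86], [0.1, 4.4, -0.4], 1.5], [[0.15, -0.06, -0.85], [0.0, 4.4, -0.0], 1.5], [[0.21, -0.06, -0.84], [-0.0, 4.4, 0.0], 1.5], [[0.28, -0.06, -0.82], [0.0, 4.4, -0.0], 1.5], [[0.34, -0.06, -0.8], [0.0, 4.4, -0.0], 1.5]]
[[[0.4, -0.06, -0.77], [-0.0, 4.4, 0.0], 1.5], [[0.46, -0.06, -0.73], [0.0, 4.4, -0.0], 1.5], [[0.51, -0.06, -0.7], [0.0, 4.4, 0.0], 1.5], [[0.56, -0.06, -0.65], [0.0, 4.4, 0.0], 1.5], [[0.61, -0.06, -0.61], [0.0, 4.4, 0.0], 1.5]]
[[[0.66, -0.06, -0.56], [0.0, 4.4, 0.0], 1.5], [[0.7, -0.06, -0.51], [0.0, 4.4, 0.0], 1.5], [[0.74, -0.06, -0.45], [0.0, 4.4, -0.0], 1.5], [[0.77, -0.06, -0.39], [-0.0, 4.4, -0.0], 1.5], [[0.8, -0.06, -0.33], [0.0, 4.4, 0.0], 1.5]]
```

Emit:
apply_moves(
  increments=[
    [[0.1,-0.3,-0.9],[0.1,4.4,-0.4],1.5],
    [[0.1,-0.2,-0.9],[0,4.4,0],1.5],
    [[0.2,0,-0.8],[0,4.4,0],1.5],
    [[0.3,0,-0.8],[0,4.4,0],1.5],
    [[0.3,0,-0.8],[0,4.4,0],1.5],
  ],
)

```text
t: 32.35
eef_pos: [493.0, -397.7, 122.5]
tcp_rot: [-1.571, -0.001, -1.828]
ft_force: [0.6, -0.1, -1.4]
opening: 0.248
```

Emit:
apply_moves(
  increments=[
    [[0.4,0,-0.8],[0,4.4,0],1.5],
    [[0.5,0,-0.7],[0,4.4,0],1.5],
    [[0.5,0,-0.7],[0,4.4,0],1.5],
    [[0.6,0,-0.7],[0,4.4,0],1.5],
    [[0.6,0,-0.6],[0,4.4,0],1.5],
  ],
)

```text
t: 32.98
eef_pos: [447.6, -409.3, 120.6]
tcp_rot: [-1.572, -0.001, -2.223]
ft_force: [-0.2, -0.6, -1.9]
opening: 0.25
```

```bash
python3 - <<'E'
from h import *
st()
rows([(411,-415.5,110,-2.595)],[5],1.5)
E
```

```text
32.98 [ 447.6 -409.3  120.6] [-1.5717e+00 -1.4000e-03 -2.2233e+00] [-0.24 -0.58 -1.91] 0.25
[[[0.54, 0.21, -0.51], [0.1, 4.3, 0.1], 1.5], [[0.58, 0.21, -0.47], [0.0, 4.3, -0.0], 1.5], [[0.61, 0.21, -0.42], [0.0, 4.3, 0.0], 1.5], [[0.64, 0.21, -0.37], [-0.0, 4.3, -0.0], 1.5], [[0.67, 0.21, -0.33], [0.0, 4.3, 0.0], 1.5]]
```

Emit:
apply_moves(
  increments=[
    [[0.5,0.2,-0.5],[0,4.3,0.1],1.5],
    [[0.6,0.2,-0.5],[0,4.3,0],1.5],
    [[0.6,0.2,-0.4],[0,4.3,0],1.5],
    [[0.6,0.2,-0.4],[0,4.3,0],1.5],
    [[0.6,0.2,-0.3],[0,4.0,0],1.5],
  ],
)

```text
t: 33.6
eef_pos: [409.4, -416.0, 108.8]
tcp_rot: [-1.573, -0.0, -2.605]
ft_force: [-0.7, 0.5, -2.1]
opening: 0.251
```

```bash
python3 - <<'E'
from h import *
wrist(["stick","mat_center"])
p=read_camera("side")
for t in ["stick","mat_center"]:
  for d in nets.mark_of(p,t)[:1]: print("side",t,round(d["confidence"],2),w(p,d["point"]).round(1))
rows([(411,-415.5,84,-2.595)],[4],1.5)
E
```

```text
33.6 [ 409.4 -416.   108.8] [-1.5729e+00 -5.0000e-04 -2.6049e+00] [-0.66  0.49 -2.13] 0.251
stick 0.71 [ 482.4 -371.5   28.9]
side stick 0.97 [ 483.5 -370.3   26.9]
side mat_center 0.97 [ 487.5 -361.6    3.5]
[[[-0.02, 0.63, 0.01], [0.1, -0.1, 0.0], 1.5], [[-0.02, 0.63, 0.0], [0.0, -0.1, 0.0], 1.5], [[-0.02, 0.63, 0.0], [0.0, -0.1, -0.0], 1.5], [[-0.02, 0.63, 0.0], [0.0, -0.1, 0.0], 1.5]]
```

Emit:
apply_moves(
  increments=[
    [[-0.3,0.4,-0.2],[0.1,-0.1,0],1.5],
    [[-0.3,0.6,-0.1],[0,-0.1,0],1.5],
    [[0,0.6,0],[0,-0.1,0],1.5],
    [[0,0.4,0],[0,-0.1,0],1.5],
    [[0,0.2,0],[0,0,0],1.5],
  ],
)

```text
t: 34.52
eef_pos: [414.5, -410.0, 86.2]
tcp_rot: [-1.569, -0.0, -2.591]
ft_force: [-3.7, -1.1, 3.9]
opening: 0.249
```

```bash
python3 - <<'E'
from h import *
st()
E
```

```text
34.52 [ 414.5 -410.    86.2] [-1.5692e+00 -3.0000e-04 -2.5915e+00] [-3.67 -1.06  3.87] 0.249
```

Emit:
apply_moves(
  increments=[
    [[0,0.1,0],[0,0,0],1.5],
    [[0,0.1,0],[0,0,0],1.5],
    [[0,0.1,0],[0,0,0],1.5],
    [[0,0.1,0],[0,0,0],1.5],
    [[0,0.1,0],[0,0,0],1.5],
  ],
)

```text
t: 35.15
eef_pos: [414.4, -410.6, 81.6]
tcp_rot: [-1.568, -0.0, -2.592]
ft_force: [-3.7, -2.0, 3.3]
opening: 0.252
```

```bash
python3 - <<'E'
from h import *
st()
p=read_camera("side"); c=p["img"][310:470,340:560]; cv2.imwrite("pics/s7.png",cv2.resize(c,None,fx=3.5,fy=3.5,interpolation=cv2.INTER_CUBIC)[:,:,::-1])
E
```

```text
35.15 [ 414.4 -410.6   81.6] [-1.5680e+00 -2.0000e-04 -2.5918e+00] [-3.72 -1.98  3.31] 0.252
```

View pics/s7.png

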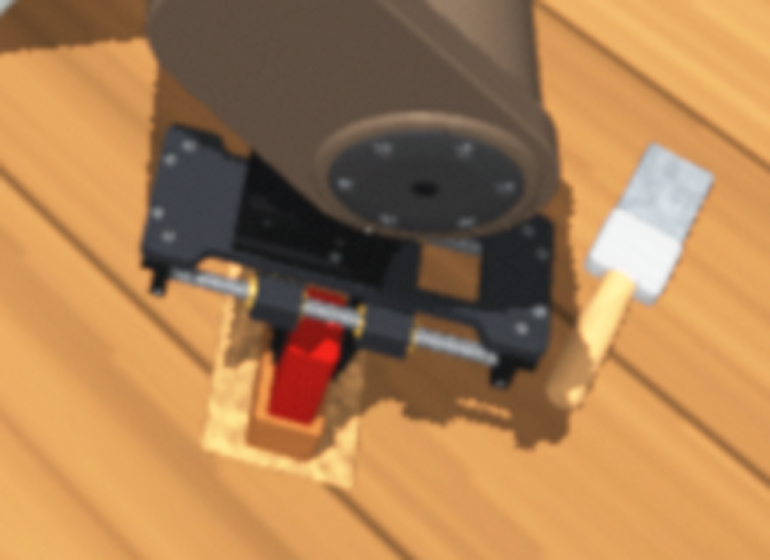

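Emit:
apply_moves(
  increments=[
    [[0,0.1,0],[0,0,0],1.5],
    [[0,0.1,0],[0,0,0],1.5],
    [[0,0.05,0],[0,0,0],1.5],
    [[0,0,0],[0,0,0],1.5],
    [[0,0,0],[0,0,0],1.5],
  ],
)

```text
t: 35.83
eef_pos: [414.5, -410.6, 81.3]
tcp_rot: [-1.567, -0.0, -2.592]
ft_force: [-2.8, -1.4, 2.6]
opening: 0.248
```

```bash
python3 - <<'E'
from h import *
st()
p=wrist(["stick","stick_grip"],"w8")
E
```

```text
35.83 [ 414.5 -410.6   81.3] [-1.5672e+00 -4.0000e-04 -2.5916e+00] [-2.82 -1.41  2.57] 0.248
35.83 [ 414.5 -410.6   81.3] [-1.5672e+00 -4.0000e-04 -2.5916e+00] [-2.82 -1.41  2.57] 0.248
stick 0.69 [ 490.4 -362.7    4.4]
stick_grip 0.69 [ 412.4 -410.4  100.4]
```

View pics/w8.png

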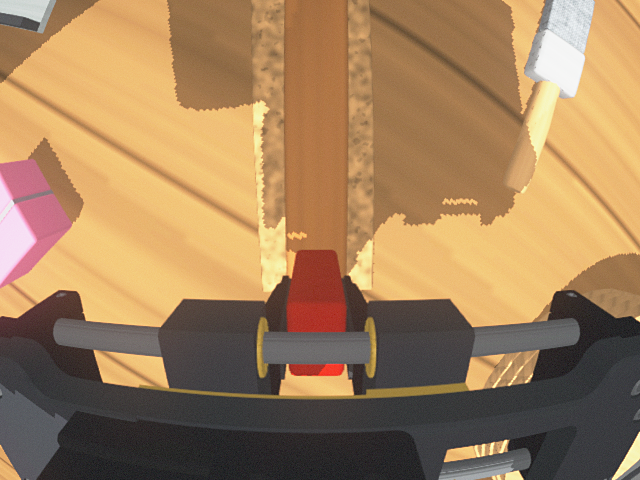

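The stick lies central on the mat, as at the start and at the same grasp height. Releasing.

Emit:
apply_moves(
  increments=[
    [[0,0,0],[0,0,0],3.5],
    [[0,0,0],[0,0,0],5],
    [[0,0,0],[0,0,0],7],
    [[0,0,0],[0,0,0],9.5],
    [[0,0,0],[0,0,0],9.5],
  ],
)

```text
t: 36.6
eef_pos: [414.9, -410.0, 80.5]
tcp_rot: [-1.568, 0.0, -2.591]
ft_force: [0.3, 0.3, 0.7]
opening: 0.72
```

Emit:
apply_moves(
  increments=[
    [[0,0,0],[0,0,0],9.5],
    [[0,0,0],[0,0,0],9.5],
    [[0,-1,0],[0,0,0],9.5],
    [[0,-3,0],[0,0,0],9.5],
    [[0,-4,0],[0,0,0],9.5],
  ],
)

```text
t: 37.22
eef_pos: [414.0, -409.1, 161.3]
tcp_rot: [-1.573, -0.001, -2.592]
ft_force: [-0.3, -0.2, 0.6]
opening: 1.001
```

```bash
python3 - <<'E'
from h import *
st()
E
```

```text
37.23 [ 414.  -409.1  161.3] [-1.5732e+00 -6.0000e-04 -2.5916e+00] [-0.26 -0.22  0.56] 1.001
```

Emit:
apply_moves(
  increments=[
    [[1,-3,0],[0,0,0],9.5],
    [[2,-3,0],[0,0,0],9.5],
    [[2,-2,0],[0,0,0],9.5],
    [[0,0,0],[0,0,0],9.5],
    [[0,0,0],[0,0,0],9.5],
  ],
)

```text
t: 37.85
eef_pos: [371.1, -435.7, 249.4]
tcp_rot: [-1.566, 0.0, -2.591]
ft_force: [0.2, 0.6, -0.2]
opening: 1.0
```

```bash
python3 - <<'E'
from h import *
p=wrist(["stick","stick_grip","mat_center"])
p=read_camera("side")
for t in ["stick","stick_grip","mat_center","mould_center","flap"]:
  for d in nets.mark_of(p,t)[:2]: print("side",t,round(d["confidence"],2),w(p,d["point"]).round(1))
cv2.imwrite("pics/s9.png",p["img"][:,:,::-1])
E
```

```text
37.85 [ 371.1 -435.7  249.4] [-1.5660e+00  1.0000e-04 -2.5912e+00] [ 0.17  0.65 -0.21] 1.0
stick 0.56 [ 489.5 -361.1    2.3]
stick_grip 0.7 [ 411.3 -412.5  101. ]
side stick 0.65 [ 492.9 -364.4    7.9]
side stick_grip 0.61 [ 411.5 -409.5   99.3]
side mat_center 0.91 [ 488.1 -363.2    4.6]
side mould_center 0.81 [ 308.9 -188.1   23.4]
side mould_center 0.47 [634.6 177.   24.9]Traceback (most recent call last):
  File "<stdin>", line 5, in <module>
ValueError: it knows: bowl, dryer, glaze_brush, glaze_jar, kiln_prop, lintel, mat_center, mould, mould_center, mug, rib, round_mould, sill_end, stick, stick_grip, stop_rail
```

```bash
python3 - <<'E'
from h import *
p=read_camera("side"); c=p["img"][170:450,180:480]; cv2.imwrite("pics/s9.png",cv2.resize(c,None,fx=2.1,fy=2.1,interpolation=cv2.INTER_CUBIC)[:,:,::-1])
E
```

```text
(no output)
```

View pics/s9.png

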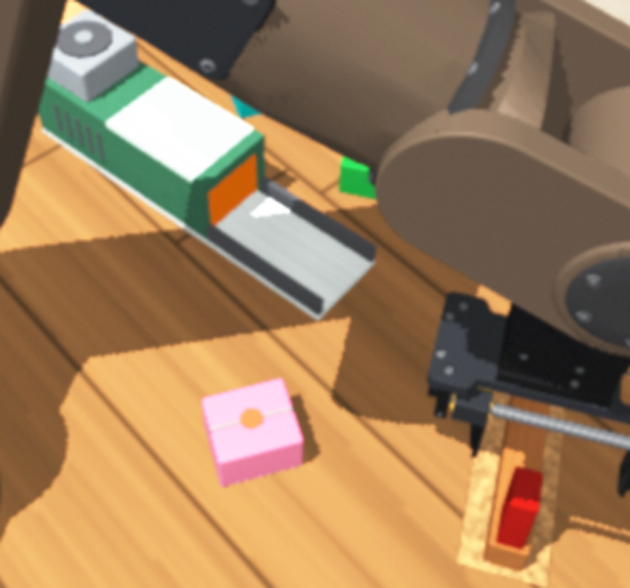

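The flap is shut at crop (233,190), the sill is empty, and the stick stands free on its mat at (520,500). Handing in.

```bash
python3 -c "
from h import *
print(env.job_done()); st()"
```

```text
the job is handed in; nothing more can be done
None
the job is handed in; nothing more can be done
```

I handed the job in at about 38 s; no verdict was reported. The stick pushed the mould along the sill, through the flap and up to the hidden stop. I then drew the stick out, stood it back on its mat and released it.

**Stop contact:** The push force rose from about 6.5 N to 12–13 N and the stick stalled for more than a second. I take that as about 6 N on the stop, but it is inferred from the wrist force, not measured directly. The highest push force I read was about 13 N, though I only checked it between moves.

**Last checks:**
- The side picture shows the flap shut, the sill empty and the stick upright on the mat.
- The networks put the middle of the bar within about 5 mm of the mat's centre, well inside the limits.
- The gripper was fully open and clear of everything.

**Not confirmed or off:**
- I could not see the mould inside the box. Its centre, about 170–180 mm past the mouth, is inferred from how far the stick went in, and its sideways position was not measured.
- The stick turned slightly in the grip during the push, up to about 8 mm out of line. It settled flat again when set down on the mat.
- I did not re-measure the bystanders; the stick and gripper were routed clear of them.

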